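# Ratchet the detector head up, load the sample dish, let the head down

## Task

Raise the detector head of the counting stand click by click to the top notch of its ratchet and let go, so that it hangs on the pawl. Set the dish of mineral samples flat on the round stage under the detector, inside the stage's rim, carrying it level with all four stones kept in it, and let go of it. Then press the red pawl lever down to let the head sink all the way to the bottom, and let the pawl spring back; leave the eyepiece, the jar and the calliper where they are.

Things in the scene. Friction and masses are not known exactly. Their poses are not given: they have to be found in the camera images.
- stand: Counting stand, fixed: grey base 150 x 250 x 15 mm, grey upright channel 44 x 44 mm, its top 150 mm above the bench, a round stage beside it. Origin on the bench top under the channel's axis; z up, +x to its back (its front, with the pawl lever, faces the robot), +y to the left seen from the front. The stage's centre lies 130 mm to -y. A toothed rail in the channel carries the head.
- rail (a joint): Height of the detector head above its lowest position, m. Teeth every 10.5 mm: it rests about 1 mm below multiples of that; the top notch, the eighth above the bottom, is at 0.083; end stops 0 and 0.090. Lift past 0.086, then let go, for the top notch. Starts in one of the lowest four. Mass about 0.75 kg; damped: lifting at 50 mm/s takes about 16 N, it sinks by itself at some 60 mm/s while the pawl is held off.
- lift_grip (a point): Black lifting handle on top of the head: a round bar 14 mm thick, 100 mm long between two posts, along the stand's y. This point is the bar's centre, 38 mm above the white arm's top, 25 mm to -y of the channel's axis, 243 mm above the bench when the head is down. Axes parallel to the stand's. It rides with the head.
- detector_face (a point): Centre of the detector's round underside (steel tube 74 mm across, hanging from the white arm over the stage), 42 mm above the stage when the head is down; the dish then has 12 mm to spare. The white arm is 76 mm deep in x, reaches from 50 mm to +y to 175 mm to -y of the channel's axis, and is 165 to 205 mm above the bench when down.
- readout_edge (a point): Middle of the lower front edge of the grey readout box, which rides on the head right above the pawl lever: 90 mm wide in y, 50 mm high, front face 72 mm in front of the channel's axis, underside 165 mm above the bench when down. To reach the lever, and stay clear as the box comes down, a tool must lean 30 to 45 degrees: tip forward under the box, body towards the front.
- pawl (a joint): Angle of the sprung pawl, rad: 0 is fully in the teeth; it jumps to about 0.18 and back as each tooth passes on the way up and blocks the way down. Above about 0.22 the rail is free (a hanging head is first raised by about 2 mm); stop at 0.45. Its red lever is pressed down with about 3 to 7 N and springs back when let go. Pivot: a line along y, 24 mm in front of the channel's axis, 120 mm high.
- pawl_tab (a point): Pressing point on top of the red pawl lever, 76 mm in front of the channel's axis, 123 mm above the bench at rest. Its pad is 40 mm wide (y), 44 mm long (x), 5 mm thick, level at rest; its outer end is 12 mm further to the front. Pressed 14 mm down the rail is free; at the stop this point is 23 mm down and about 4 mm nearer the channel.
- stage (a point): Centre of the top face of the round aluminium stage of the stand, 20 mm above the bench; a steel rim 5 mm high runs round it, 110 mm inside diameter, 124 mm outside.
- dish: The sample dish itself (round aluminium pan with a black handle); origin at the centre of its underside, z up, the handle points to its -x. Mass about 0.13 kg, plus the stones.
- dish_center (a point): Centre of the dish, half-way up: a round open pan 96 mm across the top, 84 mm at the foot, 30 mm high, floor 4 mm thick, wall 3 mm; this point is 15 mm above its underside.
- dish_grip (a point): Grip point on the dish's straight black handle: 118 mm from the dish's centre, 24 mm above the dish's underside. The handle is a bar 12 mm wide and 16 mm high, from 45 to 146 mm from the dish's centre, so 16 to 32 mm above the underside; it points to the dish's -x.
- stone1_c (a point): Centre of a loose mineral stone (brick red, about 24 x 19 x 17 mm, 13 g) lying in the dish.
- stone2_c (a point): Centre of a loose mineral stone (green glass, about 24 x 19 x 17 mm, 13 g) lying in the dish.
- stone3_c (a point): Centre of a loose mineral stone (blue, about 24 x 19 x 17 mm, 13 g) lying in the dish.
- stone4_c (a point): Centre of a loose mineral stone (white marble, about 24 x 19 x 17 mm, 13 g) lying in the dish.
- eyepiece: Bystander: black eyepiece standing on the bench, 40 mm across, 50 mm high; origin at the centre of its foot.
- jar: Bystander: amber jar with a white cap, 60 mm across, 85 mm high; origin at the centre of its foot.
- calliper: Bystander: steel calliper lying flat, 180 x 55 x 12 mm; origin at the middle of its beam.

How it is judged:
By the outcome, as a careful person would: the job done as asked, in the order asked, and still so for the second after the job is handed in, with the robot touching nothing.
It also fails if it takes over 72 s, if anything falls off the work surface, if the arm or the gripper's body presses on something with over 40 N, if the wrist force passes 120 N, or if a joint passes its speed limit or range.

## Robot

A 6-joint arm with a two-finger parallel gripper is mounted at the origin on the work surface. World frame = base frame: x ahead of the robot, y to its left, z up, the work surface at z = 0. Lengths are in mm, angles in rad, forces in N, time in s.
With the tool pointing down it reaches from about 250 to 775 mm from the base axis. Payload 8.9 kg.
Tool frame: the origin (TCP) lies on the centre line of the jaws, within the pads' length; the fingertips stand 8 mm ahead of it and the grasp point (between the pads) lies 11 mm behind it (bot.tip_extent is the distance from the TCP to the fingertips, in mm); z points along the fingers, y is the line along which they close (so a half turn about z gives the same grasp; the last joint's range is limited). The gripper opens to 85 mm and grips with 20 to 120 N. Pads are 22 mm wide; open, the fingers measure 114 mm over their backs; the gripper's body (76 mm by 85 mm) begins 54 mm behind the grasp point. The pads swing forward as they close: fully open they stand 13 mm farther back than shut.
Start: joints at [1.173, 0.291, -0.153, 1.127, 0, 1.431], TCP at [134.352, 507.517, 239.305] pointing down, gripper open.
Joint ranges: [-2.52, 2.52], [-0.91, 1.74], [-1.3, 1.37], [-1.96, 2.02], [-1.52, 1.47], [-3.14, 3.14]. Speed limits (rad/s): [2.22, 2.22, 2.79, 3.14, 3.14, 3.14].

## Interface

Orientations are given as [roll, pitch, yaw] about the fixed x, y, z axes, in that order (R = Rz(yaw) Ry(pitch) Rx(roll)).
In Python, from cell import bot gives the robot as it stands.
- The arm moves only by the tool carry_out, never from a script. Its argument "series" is a list that holds one entry, the list of rows, each a list of 7 numbers: the shift along the tool's x, y, z each as a share of 0.2 m, from -1 to 1, then the turn, a rotation vector about the tool's x, y, z each as a share of 360 degrees, from -1 to 1, then the opening, from -1 (shut) to 1 (fully open), so that 0 is half open. In form: [[[dx, dy, dz, rx, ry, rz, hand], ...]]. A call has 1 to 20 rows; each row is the pose to reach, as a shift and turn from the pose commanded when the call began, along the tool's axes at that moment, turning the shorter way round; what a row does not reach only later rows make up. A row lasts 1/8 s, in which the tool goes at most 62.5 mm and 10.7 degrees, less where a joint would pass 70% of its speed; a pose out of reach is approached as far as the arm can. A call with a number of a shift or a turn outside -1 to 1 is refused whole. A call with a gripper value outside its range is refused whole. The fingers move at their own pace and stop on an object; "grip_force" is the grip in N (left out, the last holds). Time passes only in rows, so rows that repeat a pose let the fingers close. It gives the time, the measured TCP pose, the force, the opening and the grip force at its end, in the units of the state.
- bot.sense(): the state, without advancing time (a new reading comes with each control period).
- bot.get_image(name): name is "side" or "top"; returns a dict with "frame" (400x640x3 uint8, blue, green, red), "depth" (400x640 float32, mm along the optical axis (not along the pixel's ray), 0 where there is no reading), "intrinsics" (3x3 intrinsics, pixels), "extrinsics" (4x4, takes a point from camera to world coordinates). Camera axes: x right, y down, z forward; pixel columns grow to the right and rows downward; lengths in mm; the calibration is good to about 2 mm. A picture is of the moment at which its call begins.
- bot.sign_off(): hands the job in; it is judged then, once.
Trained networks look in the newest picture that a camera, given by its name, has taken for a name from the list of things; names that differ only in an ending like _2 or _b are one class to them, and where a whole thing is asked for, a point or a joint stands for the part that bears it (a point fixed in the world has none). Each returns a list of dicts, best first, with "score" (0 to 1); they miss things now and then, are a little off and sometimes report something else, mostly with a low value. They report only what shows in the picture. A call takes as long as a camera call.
- bot.spot_in(thing, camera): "at" ([x, y, z] in mm, in world coordinates, good to about 4 mm: the middle of the surface that is visible of it).
- bot.cut_out(thing, camera): "mask" (400x640 bool, what is visible of it).
- bot.landmark_of(thing, camera): "at" ([x, y, z] in mm, in world coordinates, good to about 4 mm: a listed point, or the origin of a listed thing).
The state is a dict: "t": time; "joint_positions": joint angles; "joint_vel": joint speeds; "tau": joint torques, N m; "tool_pos": TCP position; "tcp_rot": TCP orientation; "ft_force": force on the tool from outside, world axes, zero at the start; "torque": the same for the moment, N m; "opening": opening from 0.0 (shut) to 1.0 (fully open); "grasp_force": force on a finger pad.
Only numpy, scipy, OpenCV 4.12 (cv2) and the standard library are available. Lean on these libraries where they do the work, as an engineer would, in place of code of your own. Each camera call takes 0.05 s, during which the arm holds its last target. There are 200 camera calls.

## Working session

There is one attempt and no reset: what is moved stays moved. The work goes in short steps, Python scripts to look and compute and a tool call to move; the robot and the scene stay as the last step left them, time stands still between calls to the robot, and variables do not carry over. Pictures are saved under pics/ and viewed, at most 10 in all, crops included, and the job is handed in when it is done.

Besides the shell and the picture viewer there is one more tool, called after "Request:" by a JSON object that holds its "op" and its "data". carry_out: Moves the arm, as the interface text tells. Shift numbers are shares of 0.2 m and turn numbers shares of 360 degrees, none past 1 either way. Its arguments: {"type":"object","properties":{"series":{"type":"array","items":{"type":"array","items":{"type":"array","items":{"type":"number"}}}},"grip_force":{"type":"number"}},"required":["series"]}

```bash
ls; mkdir -p pics; python3 - <<'E'
from cell import bot
import cv2,numpy as np
s=bot.sense();print({k:np.round(v,3).tolist() for k,v in s.items()})
for c in("side","top"):
    d=bot.get_image(c);cv2.imwrite(f"pics/{c}0.png",d["frame"]);print(c,np.round(d["extrinsics"],2).tolist())
    for n in "stand lift_grip detector_face readout_edge pawl_tab stage dish dish_center dish_grip stone1_c stone2_c stone3_c stone4_c eyepiece jar calliper".split():
        r=bot.landmark_of(n,c);print(c,n,[(np.round(x["at"],0).tolist(),round(x["score"],2)) for x in r[:2]])
E
```

```text
pics
{'t': 0.0, 'joint_positions': [1.173, 0.291, -0.154, 1.127, 0.0, 1.431], 'joint_vel': [0.0, 0.003, -0.0, -0.001, 0.002, -0.001], 'tau': [-0.0, -53.714, 33.137, 0.016, -0.0, 0.0], 'tool_pos': [134.193, 507.115, 238.729], 'tcp_rot': [-3.14, -0.0, 2.883], 'ft_force': [0.199, 0.355, 0.439], 'torque': [0.039, -0.021, -0.037], 'grasp_force': 0.0, 'opening': 1.005}
side [[0.95, -0.18, 0.27, 286.25], [-0.32, -0.55, 0.77, -708.82], [0.01, -0.82, -0.58, 719.99], [0.0, 0.0, 0.0, 1.0]]
side stand [([618.0, -22.0, 77.0], 0.43)]
side lift_grip [([621.0, 83.0, 255.0], 0.72), ([547.0, -240.0, 14.0], 0.51)]
side detector_face [([617.0, -21.0, 75.0], 0.69), ([451.0, -209.0, 29.0], 0.63)]
side readout_edge [([550.0, 104.0, 178.0], 0.96), ([718.0, -244.0, -1.0], 0.16)]
side pawl_tab [([542.0, 103.0, 121.0], 0.51)]
side stage [([621.0, -20.0, 22.0], 0.75), ([620.0, 84.0, 254.0], 0.69)]
side dish [([554.0, -258.0, 1.0], 0.88)]
side dish_center [([553.0, -261.0, 16.0], 0.73), ([625.0, -21.0, 21.0], 0.45)]
side dish_grip [([450.0, -210.0, 28.0], 0.75), ([574.0, -256.0, 14.0], 0.71)]
side stone1_c [([54
[... 570 characters left out ...]
0.97), ([385.0, 200.0, 0.0], 0.24)]
top readout_edge [([547.0, 102.0, 173.0], 0.58)]
top pawl_tab [([546.0, 104.0, 125.0], 0.6)]
top stage [([618.0, -26.0, 20.0], 0.72)]
top dish [([556.0, -262.0, 7.0], 0.93)]
top dish_center [([557.0, -261.0, 14.0], 0.56)]
top dish_grip [([450.0, -206.0, 24.0], 0.93)]
top stone1_c [([572.0, -252.0, 9.0], 0.42)]
top stone2_c [([539.0, -239.0, 11.0], 0.47)]
top stone3_c [([526.0, -268.0, 13.0], 0.37)]
top stone4_c [([562.0, -283.0, 11.0], 0.62), ([452.0, -209.0, 28.0], 0.49)]
top eyepiece [([616.0, 82.0, 256.0], 0.56), ([386.0, 197.0, 6.0], 0.46)]
top jar [([572.0, -253.0, 13.0], 0.63), ([716.0, -247.0, -1.0], 0.56)]
top calliper [([572.0, 335.0, 4.0], 0.79)]
```

View pics/side0.png

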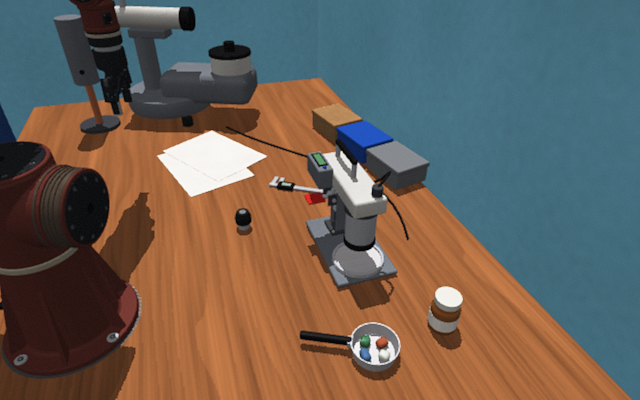

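View pics/top0.png

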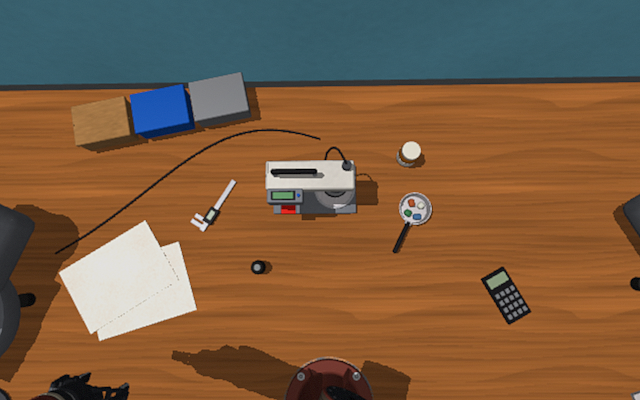

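The side view shows the stand at about (350,215), the dish with four stones at (375,347) and its handle pointing left. The top view shows the lift bar at (297,173), the red tab at (288,209) and the dish at (415,209). The network landmarks agree with the pictures, and the rail is at about notch 1.

```bash
cat > h.py <<'E'
import sys,numpy as np
from cell import bot
from scipy.spatial.transform import Rotation as R
def go(p,rpy,pose=None):
    """print row(s) from the measured pose to the target"""
    s=bot.sense(); p0,r0=(s["tool_pos"],R.from_euler("xyz",s["tcp_rot"])) if pose is None else pose
    d=r0.inv().apply(np.array(p)-p0)/200; r1=R.from_euler("xyz",rpy)
    t=(r0.inv()*r1).as_rotvec()/(2*np.pi)
    print("t",round(s["t"],2),"row",np.round(d,3),np.round(t,4)); return np.array(p),r1
E
python3 - <<'E'
from h import *; import cv2
def cloud(n):
    m=bot.cut_out(n,"top")[0]["mask"]; v,u=np.nonzero(m&(D["depth"]>0)); z=D["depth"][v,u]
    P=np.linalg.inv(D["intrinsics"])@np.array([u*z,v*z,z]); return (D["extrinsics"][:3,:3]@P).T+D["extrinsics"][:3,3]
D=bot.get_image("top")
for n in("lift_grip","dish_grip","readout_edge","dish","pawl_tab"):
    P=cloud(n); z=np.percentile(P[:,2],[5,50,95]); vx,vy,_,_=cv2.fitLine(P[:,:2].astype(np.float32),cv2.DIST_HUBER,0,.01,.01).ravel()
    print(n,len(P),z.round(1),np.percentile(P,[2,50,98],axis=0)[:,:2].round(1).tolist(),np.degrees(np.arctan2(vy,vx)).round(1))
go([617,83,310],[np.pi,0,np.pi/2])
E
```

```text
lift_grip 3413 [194.1 216.8 259.2] [[549.9, -64.9], [610.7, 53.5], [659.4, 147.2]] -82.0
dish_grip 693 [ 2.3  9.8 33.8] [[444.2, -306.8], [553.2, -261.7], [599.6, -203.9]] -29.9
readout_edge 3259 [202.7 216.9 259.3] [[549.9, -64.3], [610.2, 56.2], [656.1, 147.4]] -82.0
dish 740 [ 2.1 10.6 33.8] [[439.0, -308.1], [550.7, -260.0], [599.8, -202.7]] -30.4
pawl_tab 3289 [200.3 216.9 259.3] [[549.9, -62.1], [610.6, 58.4], [657.2, 147.4]] -83.3
t 2.0 row [-2.876 -1.434 -0.353] [-0.      0.      0.2088]
```

Request:
{"op": "carry_out", "data": {"series": [[[-0.25, -0.12, -0.05, 0, 0, 0, 0.3], [-0.5, -0.24, -0.1, 0, 0, 0, 0.3], [-0.75, -0.36, -0.15, 0, 0, 0, 0.3], [-0.96, -0.48, -0.2, 0, 0, 0, 0.3]]]}}

```text
t: 2.5
tool_pos: [296.7, 364.3, 279.8]
tcp_rot: [3.141, 0.0, 2.882]
ft_force: [0.5, 1.4, 0.4]
opening: 0.647
grasp_force: 0.0
```

Request:
{"op": "carry_out", "data": {"series": [[[-0.25, -0.12, -0.05, 0, 0, 0, 0.3], [-0.5, -0.24, -0.1, 0, 0, 0, 0.3], [-0.75, -0.36, -0.15, 0, 0, 0, 0.3], [-0.96, -0.48, -0.15, 0, 0, 0, 0.3]]]}}

```text
t: 3.0
tool_pos: [458.3, 222.3, 310.1]
tcp_rot: [3.141, 0.001, 2.882]
ft_force: [0.6, -0.0, -0.1]
opening: 0.654
grasp_force: 0.0
```

```bash
python3 - <<'E'
from h import *; import cv2
D=bot.get_image("top"); v,u=np.nonzero(D["depth"]>0); z=D["depth"][v,u]
P=(D["extrinsics"][:3,:3]@np.linalg.inv(D["intrinsics"])@np.array([u*z,v*z,z])).T+D["extrinsics"][:3,3]
def fit(n,q):
    Q=P[q]; vx,vy,_,_=cv2.fitLine(Q[:,:2].astype(np.float32),cv2.DIST_HUBER,0,.01,.01).ravel()
    print(n,len(Q),np.percentile(Q,[1,50,99],axis=0).round(1).tolist(),np.degrees(np.arctan2(vy,vx)).round(2))
X,Y,Z=P.T
fit("bar",(abs(X-617)<40)&(abs(Y-83)<70)&(Z>253)&(Z<265))
fit("handle",(X>410)&(X<510)&(Y>-250)&(Y<-180)&(Z>24)&(Z<45))
fit("arm",(abs(X-617)<60)&(abs(Y-50)<120)&(Z>205)&(Z<222))
q=(np.hypot(X-556,Y+261)<55)&(Z>22)&(Z<40)
c,r=cv2.minEnclosingCircle(P[q][:,:2].astype(np.float32));print(c,r)
print(bot.sense()["tool_pos"])
go([617,83,310],[np.pi,0,np.pi/2])
E
```

```text
bar 271 [[614.6, 25.0, 253.7], [620.1, 78.0, 259.8], [628.1, 133.6, 263.7]] -89.86
handle 143 [[427.5, -243.3, 25.6], [468.0, -218.1, 32.7], [508.9, -194.7, 37.9]] -27.78
arm 2198 [[583.6, -67.6, 209.0], [615.2, 32.1, 216.0], [659.1, 152.0, 220.4]] -89.97
(552.2067260742188, -263.0406188964844) 52.84963607788086
[461.50537819 218.89666258 309.32728296]
t 3.05 row [-0.927 -0.455  0.   ] [2.000e-04 5.000e-04 2.083e-01]
```

Request:
{"op": "carry_out", "data": {"series": [[[-0.23, -0.11, 0, 0, 0, 0.026, 0.1], [-0.47, -0.23, 0, 0, 0, 0.052, 0], [-0.7, -0.34, 0, 0, 0, 0.08, 0], [-0.85, -0.41, 0, 0, 0, 0.108, 0], [-0.937, -0.453, 0, 0, 0, 0.134, 0], [-0.937, -0.453, 0, 0, 0, 0.16, 0], [-0.937, -0.453, 0, 0, 0, 0.186, 0], [-0.937, -0.453, 0, 0, 0, 0.2085, 0], [-0.937, -0.453, 0, 0, 0, 0.2085, 0], [-0.937, -0.453, 0, 0, 0, 0.2085, 0]]]}}

```text
t: 4.3
tool_pos: [614.4, 88.1, 309.3]
tcp_rot: [-3.142, 0.0, 1.576]
ft_force: [-0.7, 0.1, 0.4]
opening: 0.504
grasp_force: 0.0
```

```bash
python3 - <<'E'
from h import *; import cv2
d=bot.get_image("side");cv2.imwrite("pics/a.png",cv2.resize(d["frame"][90:290,240:480],(720,600)))
go([619,83,242],[np.pi,0,np.pi/2])
E
```

```text
t 4.35 row [-0.026  0.023  0.337] [-0.     -0.      0.0007]
```

View pics/a.png

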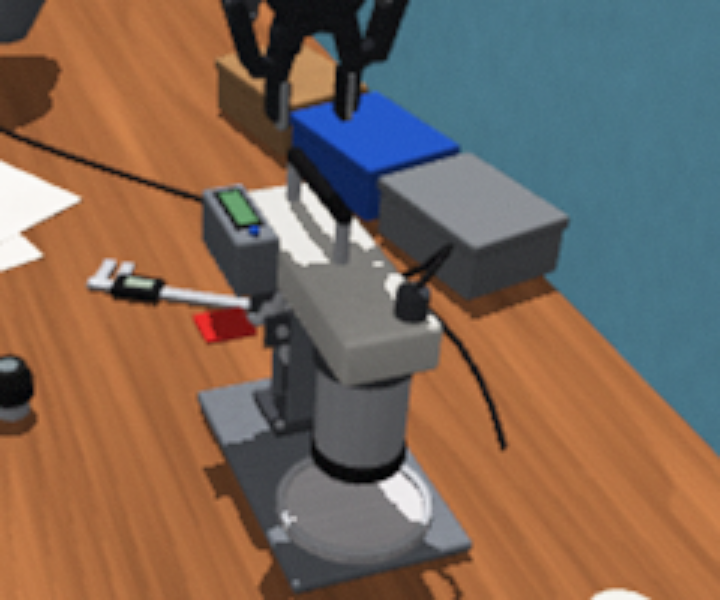

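The gripper is right above the bar, with the fingers at (315,100) and the bar at (320,185). I'll go down and close gently.

Request:
{"op": "carry_out", "data": {"series": [[[-0.026, 0.023, 0.08, 0, 0, 0, 0], [-0.026, 0.023, 0.18, 0, 0, 0, 0], [-0.026, 0.023, 0.28, 0, 0, 0, 0], [-0.026, 0.023, 0.337, 0, 0, 0, 0], [-0.026, 0.023, 0.337, 0, 0, 0, -0.3], [-0.026, 0.023, 0.337, 0, 0, 0, -0.6], [-0.026, 0.023, 0.337, 0, 0, 0, -1], [-0.026, 0.023, 0.337, 0, 0, 0, -1], [-0.026, 0.023, 0.337, 0, 0, 0, -1], [-0.026, 0.023, 0.337, 0, 0, 0, -1]]], "grip_force": 25}}

```text
t: 5.6
tool_pos: [619.8, 82.9, 242.5]
tcp_rot: [3.14, 0.0, 1.573]
ft_force: [3.9, 0.4, 2.5]
opening: 0.149
grasp_force: 25.3
```

Request:
{"op": "carry_out", "data": {"series": [[[0, 0, 0, 0, 0, 0, -1], [0, 0, 0, 0, 0, 0, -1], [0, 0, -0.025, 0, 0, 0, -1], [0, 0, -0.05, 0, 0, 0, -1], [0, 0, -0.075, 0, 0, 0, -1], [0, 0, -0.1, 0, 0, 0, -1], [0, 0, -0.125, 0, 0, 0, -1], [0, 0, -0.15, 0, 0, 0, -1], [0, 0, -0.175, 0, 0, 0, -1], [0, 0, -0.2, 0, 0, 0, -1], [0, 0, -0.225, 0, 0, 0, -1], [0, 0, -0.25, 0, 0, 0, -1], [0, 0, -0.275, 0, 0, 0, -1], [0, 0, -0.3, 0, 0, 0, -1], [0, 0, -0.325, 0, 0, 0, -1], [0, 0, -0.345, 0, 0, 0, -1], [0, 0, -0.36, 0, 0, 0, -1], [0, 0, -0.375, 0, 0, 0, -1], [0, 0, -0.388, 0, 0, 0, -1], [0, 0, -0.388, 0, 0, 0, -1]]], "grip_force": 70}}

```text
t: 8.1
tool_pos: [619.6, 82.9, 318.0]
tcp_rot: [-3.141, -0.0, 1.573]
ft_force: [9.4, -0.4, -8.1]
opening: 0.133
grasp_force: 69.4
```

```bash
python3 - <<'E'
from h import *
for c in("side","top"):
    bot.get_image(c)
    for n in("lift_grip","readout_edge","detector_face"):
        r=bot.landmark_of(n,c);print(c,n,[(np.round(x["at"],1).tolist(),round(x["score"],2)) for x in r[:1]])
s=bot.sense();print(s["tool_pos"],s["ft_force"])
E
```

```text
side lift_grip [([617.5, 80.5, 327.2], 0.74)]
side readout_edge [([547.4, 106.4, 251.7], 0.88)]
side detector_face [([617.6, -25.1, 148.5], 0.71)]
top lift_grip []
top readout_edge []
top detector_face [([619.5, -24.7, 145.2], 0.61)]
[619.62261275  82.87142003 318.01189618] [10.72714036 -0.84652088 -8.42928449]
```

Request:
{"op": "carry_out", "data": {"series": [[[0, 0, -0.008, 0, 0, 0, -1], [0, 0, -0.014, 0, 0, 0, -1], [0, 0, -0.014, 0, 0, 0, -1]]]}}

```text
t: 8.88
tool_pos: [619.6, 82.9, 320.8]
tcp_rot: [-3.141, -0.0, 1.573]
ft_force: [10.5, -0.6, -7.0]
opening: 0.134
grasp_force: 69.3
```

Request:
{"op": "carry_out", "data": {"series": [[[0, 0, 0.01, 0, 0, 0, -1], [0, 0, 0.02, 0, 0, 0, -1], [0, 0, 0.025, 0, 0, 0, -1], [0, 0, 0.025, 0, 0, 0, -1]]]}}

```text
t: 9.38
tool_pos: [619.7, 82.9, 316.5]
tcp_rot: [3.141, -0.0, 1.573]
ft_force: [8.9, -0.1, -4.8]
opening: 0.135
grasp_force: 69.9
```

Request:
{"op": "carry_out", "data": {"series": [[[0, 0, 0.006, 0, 0, 0, -1], [0, 0, 0.008, 0, 0, 0, -1]]]}}

```text
t: 9.62
tool_pos: [619.7, 82.9, 316.0]
tcp_rot: [3.14, 0.0, 1.573]
ft_force: [5.6, -0.0, 6.1]
opening: 0.141
grasp_force: 70.9
```

Request:
{"op": "carry_out", "data": {"series": [[[0, 0, 0, 0, 0, 0, -0.5], [0, 0, 0, 0, 0, 0, 0], [0, 0, 0, 0, 0, 0, 0], [0, 0, -0.1, 0, 0, 0, 0], [0, 0, -0.25, 0, 0, 0, 0], [0, 0, -0.3, 0, 0, 0, 0.2]]]}}

```text
t: 10.38
tool_pos: [619.3, 83.0, 377.1]
tcp_rot: [3.14, -0.0, 1.573]
ft_force: [0.9, -0.4, -0.1]
opening: 0.597
grasp_force: 0.0
```

```bash
python3 - <<'E'
from h import *
for c in("side","top"):
    bot.get_image(c)
    for n in("lift_grip","readout_edge","detector_face"):
        r=bot.landmark_of(n,c);print(c,n,[(np.round(x["at"],1).tolist(),round(x["score"],2)) for x in r[:1]])
go([450,-207,250],[np.pi,0,2.656])
E
```

```text
side lift_grip []
side readout_edge [([553.2, 106.5, 249.7], 0.67)]
side detector_face [([617.1, -23.4, 146.2], 0.93)]
top lift_grip [([450.7, -207.8, 27.6], 0.36)]
top readout_edge []
top detector_face [([618.8, -26.2, 140.2], 0.68)]
t 10.78 row [-1.448 -0.846  0.625] [-2.000e-04 -1.000e-04 -1.724e-01]
```

Request:
{"op": "carry_out", "data": {"series": [[[-0.2, -0.12, 0, 0, 0, 0, 0.2], [-0.45, -0.27, 0, 0, 0, 0, 0.2], [-0.7, -0.42, 0, 0, 0, -0.02, 0.2], [-0.95, -0.57, 0.05, 0, 0, -0.05, 0.2], [-1, -0.7, 0.2, 0, 0, -0.08, 0.2], [-1, -0.84, 0.35, 0, 0, -0.11, 0.2], [-1, -0.84, 0.5, 0, 0, -0.14, 0.2], [-1, -0.84, 0.62, 0, 0, -0.172, 0.2], [-1, -0.84, 0.62, 0, 0, -0.172, 0.2]]]}}

```text
t: 11.9
tool_pos: [450.1, -116.9, 250.3]
tcp_rot: [-3.141, -0.003, 2.654]
ft_force: [-0.2, 0.1, -0.2]
opening: 0.603
grasp_force: 0.0
```

```bash
python3 - <<'E'
from h import *
go([450,-207,120],[np.pi,0,2.656])
E
```

```text
t 11.9 row [-0.213 -0.398  0.651] [-0.     -0.0005 -0.0004]
```

Request:
{"op": "carry_out", "data": {"series": [[[-0.08, -0.15, 0.16, 0, 0, 0, 0.2], [-0.16, -0.3, 0.36, 0, 0, 0, 0.2], [-0.213, -0.398, 0.56, 0, 0, 0, 0.2], [-0.213, -0.398, 0.65, 0, 0, 0, 0.2], [-0.213, -0.398, 0.65, 0, 0, 0, 0.2]]]}}

```text
t: 12.52
tool_pos: [451.3, -207.7, 121.4]
tcp_rot: [3.141, -0.002, 2.65]
ft_force: [-0.5, -0.0, 0.5]
opening: 0.601
grasp_force: 0.0
```

```bash
python3 - <<'E'
from h import *; import cv2
d=bot.get_image("side");cv2.imwrite("pics/b.png",cv2.resize(d["frame"][250:390,280:480],(800,560)))
for c in("side","top"):
    bot.get_image(c)
    for n in("dish","dish_center","dish_grip"):
        r=bot.landmark_of(n,c);print(c,n,[(np.round(x["at"],1).tolist(),round(x["score"],2)) for x in r[:1]])
go([450,-207,15],[np.pi,0,2.656])
E
```

```text
side dish [([554.5, -257.6, 1.0], 0.92)]
side dish_center [([552.3, -262.4, 15.0], 0.6)]
side dish_grip [([450.9, -209.0, 29.5], 0.59)]
top dish [([382.3, 200.5, 0.6], 0.25)]
top dish_center [([571.7, -253.0, 13.2], 0.57)]
top dish_grip [([622.0, 81.8, 330.3], 0.67)]
t 12.97 row [ 0.011 -0.001  0.536] [-0.      0.0001 -0.0004]
```

View pics/b.png

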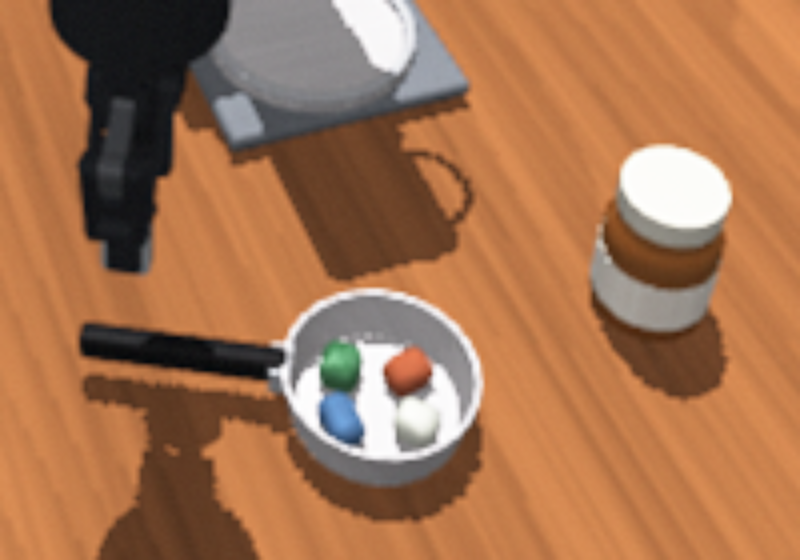

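The fingers at (125,260) sit above the black handle, which spans (85–285, 340–360), and all four stones are in the dish. Going down to grip.

Request:
{"op": "carry_out", "data": {"series": [[[0.008, 0, 0.15, 0, 0, 0, 0.2], [0.008, 0, 0.3, 0, 0, 0, 0.2], [0.008, 0, 0.42, 0, 0, 0, 0.2], [0.008, 0, 0.5, 0, 0, 0, 0.2], [0.008, 0, 0.533, 0, 0, 0, 0.2], [0.008, 0, 0.533, 0, 0, 0, -0.1], [0.008, 0, 0.533, 0, 0, 0, -0.3], [0.008, 0, 0.533, 0, 0, 0, -0.5], [0.008, 0, 0.533, 0, 0, 0, -0.65], [0.008, 0, 0.533, 0, 0, 0, -0.75], [0.008, 0, 0.533, 0, 0, 0, -1], [0.008, 0, 0.533, 0, 0, 0, -1]]], "grip_force": 25}}

```text
t: 14.48
tool_pos: [450.4, -207.0, 15.2]
tcp_rot: [3.142, 0.0, 2.654]
ft_force: [-0.7, 0.7, 2.5]
opening: 0.135
grasp_force: 25.4
```

Request:
{"op": "carry_out", "data": {"series": [[[0, 0, 0, 0, 0, 0, -1], [0, 0, 0, 0, 0, 0, -1], [0, 0, -0.01, 0, 0, 0, -1], [0, 0, -0.03, 0, 0, 0, -1], [0, 0, -0.07, 0, 0, 0, -1], [0, 0, -0.12, 0, 0, 0, -1], [0, 0, -0.17, 0, 0, 0, -1], [0, 0, -0.21, 0, 0, 0, -1], [0, 0, -0.23, 0, 0, 0, -1], [0, 0, -0.23, 0, 0, 0, -1]]], "grip_force": 90}}

```text
t: 15.72
tool_pos: [450.4, -207.1, 61.4]
tcp_rot: [-3.142, 0.0, 2.653]
ft_force: [0.4, -0.1, -2.2]
opening: 0.119
grasp_force: 88.0
```

```bash
python3 - <<'E'
from h import *; import cv2
d=bot.get_image("side");cv2.imwrite("pics/c.png",cv2.resize(d["frame"][230:390,280:480],(750,600)))
D=bot.get_image("top"); v,u=np.nonzero(D["depth"]>0); z=D["depth"][v,u]
P=(D["extrinsics"][:3,:3]@np.linalg.inv(D["intrinsics"])@np.array([u*z,v*z,z])).T+D["extrinsics"][:3,3]
X,Y,Z=P.T;q=(np.hypot(X-556,Y+261)<65)&(Z>66)&(Z<95)
c,r=cv2.minEnclosingCircle(P[q][:,:2].astype(np.float32));print(c,r,np.percentile(Z[q],[5,50,95]),np.linalg.lstsq(np.c_[P[q][:,:2],np.ones(q.sum())],Z[q],rcond=None)[0])
for n in("dish","dish_center"):
    r=bot.landmark_of(n,"side");print(n,[(np.round(x["at"],1).tolist(),round(x["score"],2)) for x in r[:1]])
print(bot.sense())
go([501,-25,75],[np.pi,0,np.pi])
E
```

```text
(550.8828735351562, -261.8786926269531) 55.337493896484375 [66.23899622 71.99357381 78.32533385] [-9.38493238e-03  4.66079563e-02  8.93519971e+01]
dish [([552.4, -260.0, 46.5], 0.68)]
dish_center [([553.5, -263.5, 60.5], 0.72)]
{'t': 15.925, 'joint_positions': array([-5.78491271e-01,  4.16912605e-01, -4.93749870e-01,  6.60768273e-01,
       -1.91993029e-05, -9.03277019e-02]), 'joint_vel': array([-0.00131408,  0.00087348,  0.00160891,  0.00021959, -0.00069653,
       -0.00137104]), 'tau': array([ 7.47611717e-03, -5.53326166e+01,  2.58755654e+01, -1.68365389e-01,
        1.37576394e-02,  1.34004367e-04]), 'tool_pos': array([ 450.03683995, -206.82094567,   60.79438655]), 'tcp_rot': array([ 3.14155455e+00, -6.33567440e-04,  2.65342910e+00]), 'ft_force': array([-0.50580554,  0.17028971, -1.63141975]), 'torque': array([0.04669248, 0.15223352, 0.02506763]), 'grasp_force': 87.96948194503784, 'opening': 0.1208227193062959}
t 15.93 row [ 0.201  0.922 -0.071] [ 0.     -0.0001 -0.0777]
```

View pics/c.png

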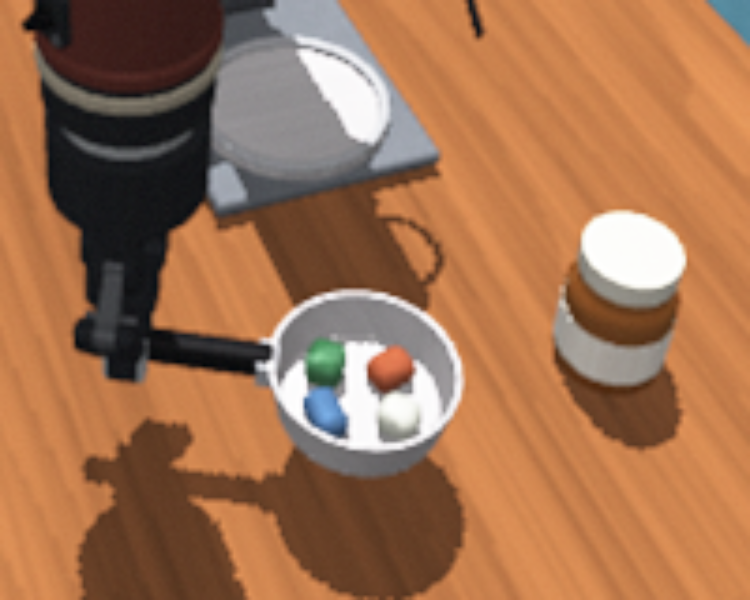

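The dish is held level with all four stones inside, and the stage is clear at (300,110). I'll carry it over smoothly.

Request:
{"op": "carry_out", "data": {"series": [[[0.002, 0.01, -0.01, 0, 0, -0.0009, -1], [0.009, 0.04, -0.02, 0, 0, -0.0033, -1], [0.018, 0.085, -0.03, 0, 0, -0.0071, -1], [0.031, 0.144, -0.04, 0, 0, -0.0121, -1], [0.047, 0.214, -0.05, 0, 0, -0.018, -1], [0.064, 0.292, -0.06, 0, 0, -0.0246, -1], [0.082, 0.375, -0.06, 0, 0, -0.0315, -1], [0.101, 0.462, -0.06, 0, 0, -0.0388, -1], [0.119, 0.549, -0.06, 0, 0, -0.0462, -1], [0.137, 0.632, -0.06, 0, 0, -0.0531, -1], [0.154, 0.71, -0.06, 0, 0, -0.0597, -1], [0.17, 0.78, -0.06, 0, 0, -0.0656, -1], [0.183, 0.839, -0.06, 0, 0, -0.0706, -1], [0.192, 0.884, -0.06, 0, 0, -0.0744, -1], [0.199, 0.914, -0.06, 0, 0, -0.0768, -1], [0.201, 0.924, -0.06, 0, 0, -0.0777, -1], [0.201, 0.924, -0.06, 0, 0, -0.0777, -1], [0.201, 0.924, -0.06, 0, 0, -0.0777, -1]]]}}

```text
t: 18.18
tool_pos: [501.4, -25.2, 73.1]
tcp_rot: [-3.142, -0.0, 3.141]
ft_force: [0.9, -0.2, -1.6]
opening: 0.119
grasp_force: 88.0
```

```bash
python3 - <<'E'
from h import *; import cv2
d=bot.get_image("side");cv2.imwrite("pics/d.png",cv2.resize(d["frame"][180:320,280:460],(720,560)))
for n in("dish","dish_center","stage"):
    r=bot.landmark_of(n,"side");print(n,[(np.round(x["at"],1).tolist(),round(x["score"],2)) for x in r[:2]])
go([501,-24.5,37],[np.pi,0,np.pi])
E
```

```text
dish [([619.8, -24.1, 59.2], 0.78)]
dish_center [([617.5, -26.4, 74.6], 0.81)]
stage [([622.0, -21.1, 20.0], 0.8), ([602.7, -44.0, 68.3], 0.52)]
t 18.38 row [0.002 0.003 0.18 ] [-0.     -0.     -0.0001]
```

View pics/d.png

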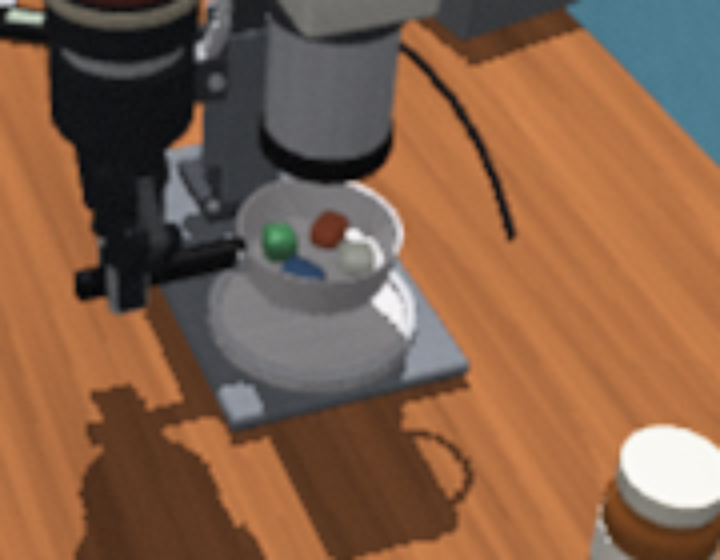

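The dish is centred over the stage with the stones in. I'll lower it until it touches.

Request:
{"op": "carry_out", "data": {"series": [[[-0.003, 0.004, 0.01, 0, 0, 0, -1], [-0.006, 0.008, 0.03, 0, 0, 0, -1], [-0.006, 0.008, 0.06, 0, 0, 0, -1], [-0.006, 0.008, 0.09, 0, 0, 0, -1], [-0.006, 0.008, 0.12, 0, 0, 0, -1], [-0.006, 0.008, 0.145, 0, 0, 0, -1], [-0.006, 0.008, 0.165, 0, 0, 0, -1], [-0.006, 0.008, 0.175, 0, 0, 0, -1], [-0.006, 0.008, 0.182, 0, 0, 0, -1], [-0.006, 0.008, 0.182, 0, 0, 0, -1]]]}}

```text
t: 19.62
tool_pos: [502.7, -23.3, 36.7]
tcp_rot: [-3.142, 0.0, -3.141]
ft_force: [-0.9, 0.3, -2.5]
opening: 0.12
grasp_force: 88.0
```

Request:
{"op": "carry_out", "data": {"series": [[[0, 0, 0.003, 0, 0, 0, -1], [0, 0, 0.006, 0, 0, 0, -1], [0, 0, 0.007, 0, 0, 0, -1]]]}}

```text
t: 20.0
tool_pos: [502.7, -23.3, 35.4]
tcp_rot: [-3.142, 0.0, -3.142]
ft_force: [-1.3, 0.5, 2.6]
opening: 0.12
grasp_force: 88.4
```

Request:
{"op": "carry_out", "data": {"series": [[[0, 0, 0, 0, 0, 0, -0.7], [0, 0, 0, 0, 0, 0, -0.6], [0, 0, 0, 0, 0, 0, -0.4], [0, 0, 0, 0, 0, 0, -0.1], [0, 0, 0, 0, 0, 0, -0.1], [0, 0, -0.06, 0, 0, 0, -0.1], [0, 0, -0.16, 0, 0, 0, -0.1], [0.1, 0, -0.35, 0, 0, 0, -0.1], [0.2, 0, -0.5, 0, 0, 0, -0.4], [0.3, 0, -0.6, 0, 0, 0, -1], [0.3, 0, -0.6, 0, 0, 0, -1]]], "grip_force": 30}}

```text
t: 21.38
tool_pos: [442.8, -23.4, 157.2]
tcp_rot: [-3.141, 0.003, 3.142]
ft_force: [-0.0, -0.6, -0.3]
opening: -0.001
grasp_force: 0.0
```

```bash
python3 - <<'E'
from h import *; import cv2
d=bot.get_image("side");cv2.imwrite("pics/e.png",cv2.resize(d["frame"][120:300,270:450],(600,600)))
for c in("side","top"):
    if c=="top": bot.get_image(c)
    for n in("dish","dish_center","stage","pawl_tab","readout_edge"):
        r=bot.landmark_of(n,c);print(c,n,[(np.round(x["at"],1).tolist(),round(x["score"],2)) for x in r[:2]])
a=np.radians(40); Rt=R.from_euler("xyz",[np.pi,-a,np.pi]); print(Rt.as_matrix()[:,2])
E
```

```text
side dish [([623.1, -19.5, 23.8], 0.67), ([384.9, 205.0, -5.0], 0.4)]
side dish_center [([617.7, -23.1, 33.8], 0.72), ([641.0, -38.6, 34.5], 0.3)]
side stage [([624.1, -21.6, 19.0], 0.65), ([545.7, 102.7, 119.2], 0.53)]
side pawl_tab [([542.3, 103.8, 119.7], 0.59)]
side readout_edge [([551.9, 104.5, 249.2], 0.96)]
top dish [([619.9, -23.2, 26.9], 0.69)]
top dish_center [([623.8, -21.3, 35.6], 0.59)]
top stage [([621.1, -20.2, 18.6], 0.56)]
top pawl_tab [([549.9, 105.2, 124.2], 0.49)]
top readout_edge [([552.3, 103.9, 247.3], 0.87)]
[-6.42787610e-01  2.01183459e-16 -7.66044443e-01]
```

View pics/e.png

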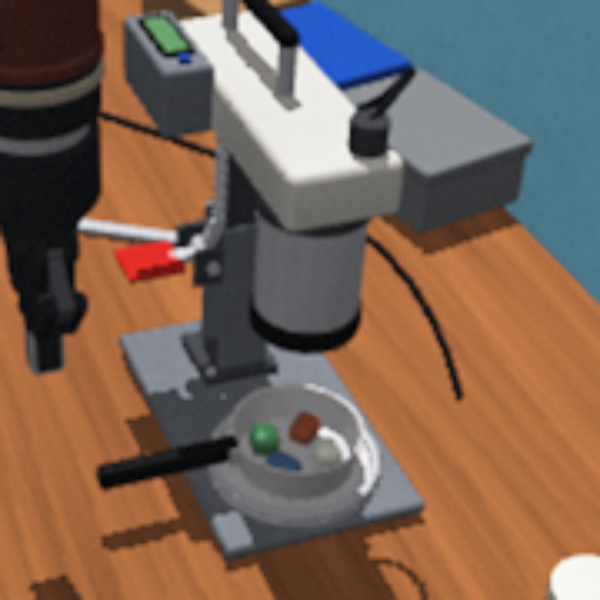

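The dish sits flat inside the rim with its four stones. The red lever shows at (150,260). Next I'll lean the tool and approach the lever.

```bash
python3 - <<'E'
from h import *
a=np.radians(40); e=[np.pi,a,np.pi]
ps=go([470,104.5,175],e)
go([546,104.5,150],e,ps)
E
```

```text
t 21.98 row [-0.137  0.639 -0.1  ] [ 0.     -0.1112  0.    ]
t 21.98 row [-0.211  0.     0.34 ] [0. 0. 0.]
```

Request:
{"op": "carry_out", "data": {"series": [[[-0.03, 0.12, -0.02, 0, 0, 0, -1], [-0.06, 0.28, -0.05, 0, -0.02, 0, -1], [-0.1, 0.45, -0.08, 0, -0.045, 0, -1], [-0.137, 0.58, -0.1, 0, -0.07, 0, -1], [-0.137, 0.639, -0.1, 0, -0.095, 0, -1], [-0.137, 0.639, -0.1, 0, -0.111, 0, -1], [-0.137, 0.639, -0.1, 0, -0.111, 0, -1]]]}}

```text
t: 22.85
tool_pos: [467.5, 104.7, 173.5]
tcp_rot: [-3.141, 0.694, -3.14]
ft_force: [-0.1, -0.0, -0.2]
opening: -0.003
grasp_force: 0.0
```

Request:
{"op": "carry_out", "data": {"series": [[[-0.06, 0, 0.1, 0, 0, 0, -1], [-0.14, 0, 0.22, 0, 0, 0, -1], [-0.2, 0, 0.31, 0, 0, 0, -1], [-0.211, 0, 0.34, 0, 0, 0, -1], [-0.211, 0, 0.34, 0, 0, 0, -1]]]}}

```text
t: 23.48
tool_pos: [546.2, 104.3, 150.0]
tcp_rot: [-3.142, 0.696, 3.141]
ft_force: [-0.3, -0.5, 0.9]
opening: 0.001
grasp_force: 0.0
```

```bash
python3 - <<'E'
from h import *; import cv2
d=bot.get_image("side");cv2.imwrite("pics/f.png",cv2.resize(d["frame"][120:270,250:400],(600,600)))
a=np.radians(40); e=[np.pi,a,np.pi]
print(bot.sense()["ft_force"],bot.sense()["tool_pos"])
for z in(136,130,116,112): go([546.5,104.5,z],e)
E
```

```text
[ 0.36827664 -0.3653155  -0.30731727] [545.73369119 104.36799209 150.07369641]
t 23.52 row [0.042 0.001 0.056] [-0.     -0.0003 -0.    ]
t 23.52 row [0.061 0.001 0.079] [-0.     -0.0003 -0.    ]
t 23.52 row [0.106 0.001 0.133] [-0.     -0.0003 -0.    ]
t 23.52 row [0.119 0.001 0.149] [-0.     -0.0003 -0.    ]
```

View pics/f.png

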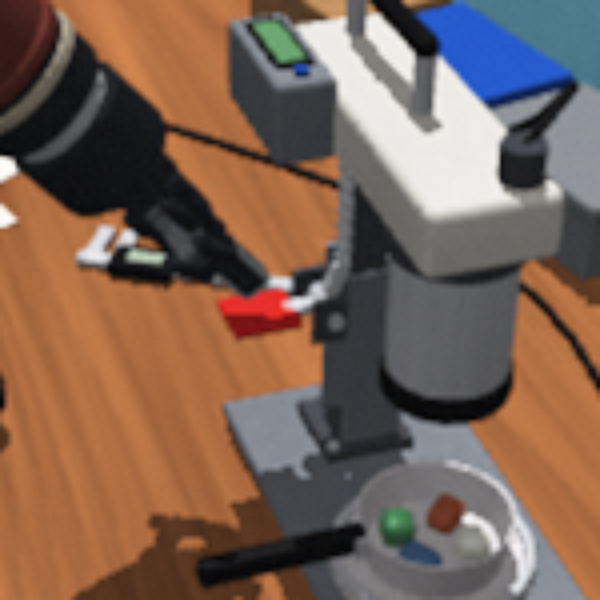

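The tip is right above the red tab at (260,305), and the tool is clear of the box. Pressing now.

Request:
{"op": "carry_out", "data": {"series": [[[0.02, 0, 0.03, 0, 0, 0, -1], [0.042, 0, 0.056, 0, 0, 0, -1], [0.055, 0, 0.07, 0, 0, 0, -1], [0.068, 0, 0.086, 0, 0, 0, -1], [0.08, 0, 0.101, 0, 0, 0, -1], [0.09, 0, 0.113, 0, 0, 0, -1], [0.099, 0, 0.125, 0, 0, 0, -1], [0.099, 0, 0.125, 0, 0, 0, -1]]]}}

```text
t: 24.52
tool_pos: [547.1, 104.5, 118.4]
tcp_rot: [3.142, 0.698, -3.142]
ft_force: [1.1, 0.8, 2.9]
opening: -0.002
grasp_force: 1.0
```

```bash
python3 - <<'E'
from h import *
print(bot.sense()["ft_force"]);bot.get_image("side")
for n in("readout_edge","detector_face","pawl_tab"):
    r=bot.landmark_of(n,"side");print(n,[(np.round(x["at"],1).tolist(),round(x["score"],2)) for x in r[:1]])
E
```

```text
[1.13013326 0.80287727 2.93108712]
readout_edge [([550.5, 103.0, 215.7], 0.56)]
detector_face [([617.8, -22.9, 114.1], 0.95)]
pawl_tab [([605.4, -44.1, 33.5], 0.71)]
```

The head is sinking, so I'll hold the lever down.

Request:
{"op": "carry_out", "data": {"series": [[[0.006, 0, 0.008, 0, 0, 0, -1], [0.006, 0, 0.008, 0, 0, 0, -1], [0.006, 0, 0.008, 0, 0, 0, -1], [0.006, 0, 0.008, 0, 0, 0, -1], [0.006, 0, 0.008, 0, 0, 0, -1], [0.006, 0, 0.008, 0, 0, 0, -1], [0.006, 0, 0.008, 0, 0, 0, -1], [0.006, 0, 0.008, 0, 0, 0, -1], [0.006, 0, 0.008, 0, 0, 0, -1], [0.006, 0, 0.008, 0, 0, 0, -1], [0.006, 0, 0.008, 0, 0, 0, -1], [0.006, 0, 0.008, 0, 0, 0, -1], [0.006, 0, 0.008, 0, 0, 0, -1], [0.006, 0, 0.008, 0, 0, 0, -1], [0.006, 0, 0.008, 0, 0, 0, -1], [0.006, 0, 0.008, 0, 0, 0, -1]]]}}

```text
t: 26.72
tool_pos: [547.0, 104.5, 116.4]
tcp_rot: [3.142, 0.697, -3.142]
ft_force: [0.5, 1.3, 2.7]
opening: -0.001
grasp_force: 1.1
```

```bash
python3 - <<'E'
from h import *
print(bot.sense()["ft_force"])
for c in("side","top"):
    bot.get_image(c)
    for n in("readout_edge","detector_face","lift_grip"):
        r=bot.landmark_of(n,c);print(n,[(np.round(x["at"],1).tolist(),round(x["score"],2)) for x in r[:1]])
a=np.radians(40); e=[np.pi,a,np.pi]
ps=go([541,104.5,139],e)
go([440,104.5,170],e)
E
```

```text
[0.51981681 1.33364195 2.65488804]
readout_edge [([550.2, 104.5, 164.8], 0.74)]
detector_face [([618.8, -18.8, 62.6], 0.67)]
lift_grip [([620.9, 83.0, 243.8], 0.64)]
readout_edge [([547.4, 104.7, 163.2], 0.86)]
detector_face [([617.3, -27.2, 60.3], 0.56)]
lift_grip [([621.2, 82.6, 246.9], 0.94)]
t 27.12 row [-0.05  -0.    -0.106] [ 0.     -0.0001  0.    ]
t 27.12 row [ 0.238 -0.    -0.549] [ 0.     -0.0001  0.    ]
```

Request:
{"op": "carry_out", "data": {"series": [[[-0.014, 0, -0.03, 0, 0, 0, -1], [-0.028, 0, -0.06, 0, 0, 0, -1], [-0.035, 0, -0.1, 0, 0, 0, -1], [-0.03, 0, -0.15, 0, 0, 0, -1], [0, 0, -0.25, 0, 0, 0, -1], [0.1, 0, -0.4, 0, 0, 0, -1], [0.238, 0, -0.549, 0, 0, 0, -1], [0.238, 0, -0.549, 0, 0, 0, -1], [0.238, 0, -0.549, 0, 0, 0, -1]]]}}

```text
t: 28.25
tool_pos: [440.5, 104.6, 170.7]
tcp_rot: [3.141, 0.699, -3.142]
ft_force: [0.4, -0.7, -0.4]
opening: -0.0
grasp_force: 0.0
```

```bash
python3 - <<'E'
from h import *; import cv2
d=bot.get_image("side");cv2.imwrite("pics/g.png",cv2.resize(d["frame"][120:300,220:400],(600,600)))
for n in("readout_edge","detector_face","pawl_tab","dish","dish_center"):
    r=bot.landmark_of(n,"side");print(n,[(np.round(x["at"],1).tolist(),round(x["score"],2)) for x in r[:1]])
print(bot.sense()["ft_force"])
E
```

```text
readout_edge [([716.0, -241.8, -0.2], 0.74)]
detector_face [([617.1, -24.6, 60.1], 0.78)]
pawl_tab [([544.5, 103.1, 119.7], 0.65)]
dish [([617.5, -20.3, 22.1], 0.61)]
dish_center [([620.8, -22.1, 37.0], 0.98)]
[-0.55855392 -0.46823905 -0.1920416 ]
```

View pics/g.png

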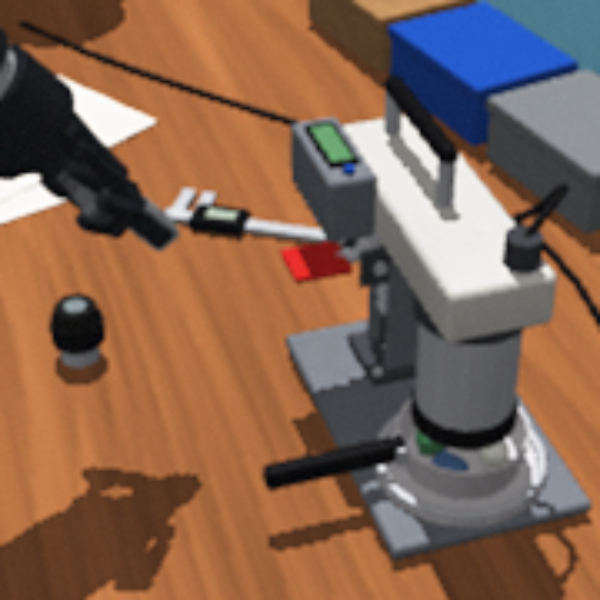

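The head is fully down over the dish at (465,430), the red lever is back up at (315,260), and the bystanders have not moved. Handing in.

```bash
python3 -c "
from cell import bot
print(bot.sign_off())"
```

```text
the job is handed in; nothing more can be done
None
```

I handed the job in after about 28 s of robot time: the head went up to the top notch and hung on the pawl, the dish is on the stage inside the rim, and the head was then let all the way down. The pawl lever sprang back. All four stones were in the dish after I let go of it; the detector hides part of it in the last picture. The hand-in gave no verdict.

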